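# Pair up the mixed shoe lasts

### The job

The three work trays should each hold a true pair of children's shoe lasts, but the right-foot lasts have been put back in each other's trays. Using the bare rubber mat as the spare spot, change them round so that every left last has its own right last standing squarely beside it in the right-hand bay of its tray, heels level and toes pointing the same way. Leave the left lasts where they stand.

Things in the scene. Friction and masses are not known exactly. Their poses are not given: they have to be found in the camera images.
- right_slipper: Right-foot last, loose, pale wood: the smallest, 118 long, 50 wide at the ball, 62 high, with a short round toe (mm). Origin on its sole below the dark round hole in its flat top; x to the toe, y to its left, z up; heel 28 behind, toe 90 ahead of the origin. Grip its cone: flat sides 28 apart (facing +y, -y), from 12 behind to 16 ahead of the origin, from half height to the top. Starts in a wrong tray's right-hand bay.
- right_pointed: Right-foot last, loose, pale wood: the longest and slimmest, 150 long, 51 wide, 68 high, with a pointed toe (mm). Origin on its sole below the dark round hole in its flat top; x to the toe, y to its left, z up; heel 36 behind, toe 114 ahead of the origin. Grip its cone: flat sides 30 apart (facing +y, -y), from 12 behind to 16 ahead of the origin, from half height to the top. Starts in a wrong tray's right-hand bay.
- right_boot: Right-foot last, loose, pale wood: the tallest and broadest, 138 long, 60 wide, 84 high, with a broad square toe (mm). Origin on its sole below the dark round hole in its flat top; x to the toe, y to its left, z up; heel 33 behind, toe 105 ahead of the origin. Grip its cone: flat sides 32 apart (facing +y, -y), from 12 behind to 16 ahead of the origin, from half height to the top. Starts in a wrong tray's right-hand bay.
- left_slipper: Left-foot last, loose: the mirror image of right_slipper, same size, origin and axes. Stands in the left-hand bay of tray_slipper and stays there.
- left_pointed: Left-foot last, loose: the mirror image of right_pointed, same size, origin and axes. Stands in the left-hand bay of tray_pointed and stays there.
- left_boot: Left-foot last, loose: the mirror image of right_boot, same size, origin and axes. Stands in the left-hand bay of tray_boot and stays there.
- tray_slipper: Fixed tray with left_slipper in it; all three alike: 194 (x) by 186 (y) mm, floor 6 mm and rims 18 mm above the bench, two bays 180 by 82 mm parted by a divider along x. Origin at the centre of its underside, x away from the robot (as the toes point), y left, z up. A last belongs with its origin at x -40, y +45 (left bay) or y -45 (right bay), z 6 mm, axes along the tray's.
- tray_pointed: Fixed tray with left_pointed in it; all three alike: 194 (x) by 186 (y) mm, floor 6 mm and rims 18 mm above the bench, two bays 180 by 82 mm parted by a divider along x. Origin at the centre of its underside, x away from the robot (as the toes point), y left, z up. A last belongs with its origin at x -40, y +45 (left bay) or y -45 (right bay), z 6 mm, axes along the tray's.
- tray_boot: Fixed tray with left_boot in it; all three alike: 194 (x) by 186 (y) mm, floor 6 mm and rims 18 mm above the bench, two bays 180 by 82 mm parted by a divider along x. Origin at the centre of its underside, x away from the robot (as the toes point), y left, z up. A last belongs with its origin at x -40, y +45 (left bay) or y -45 (right bay), z 6 mm, axes along the tray's.
- mat: The spare spot: bare black rubber mat 190 (x) by 110 (y) by 4 mm, fixed. Origin at the centre of its underside, x away from the robot. A last with its origin at x -40 mm and toe along +x stands fully on it. A 50 mm high thread spool stands near its edge towards the robot, an awl 21 mm high lies along its left (+y) edge.
Mind the look-alikes: they are no part of the job. Leave any blue or pink look-alike of the right_slipper alone.

How it is judged:
By the outcome, as a careful person would: the job done as asked, in the order asked, and still so for the second after the job is handed in, with the robot touching nothing.
It also fails if it takes over 112 s, if anything falls off the work surface, if the arm or the gripper's body presses on something with over 40 N, if the wrist force passes 120 N, or if a joint passes its speed limit or range.

### The arm

A 7-joint arm with a two-finger parallel gripper is mounted at the origin on the work surface. World frame = base frame: x ahead of the robot, y to its left, z up, the work surface at z = 0. Lengths are in m, angles in rad, forces in N, time in s.
With the tool pointing down it reaches from about 0.4 to 0.875 m from the base axis. Payload 19.3 kg.
Tool frame: the origin (TCP) lies where the fingers leave the gripper's body, on its centre line; the fingertips stand bot.tip_reach ahead of it and the grasp point (between the pads) lies 54 mm ahead of it (bot.tip_reach is the distance from the TCP to the fingertips, in m); z points along the fingers, y is the line along which they close (so a half turn about z gives the same grasp; the last joint's range is limited). The gripper opens to 85 mm and grips with 20 to 120 N. Pads are 22 mm wide; open, the fingers measure 114 mm over their backs; the gripper's body (76 mm by 85 mm) begins 54 mm behind the grasp point. The pads swing forward as they close: fully open they stand 13 mm farther back than shut.
Start: joints at [-1.19, 0.521, -0.036, 1.599, 0.021, 1.021, -0.113], TCP at [0.272, 0.563, 0.304] pointing down, gripper open.
Joint ranges: [-2.91, 2.91], [-0.3, 2.13], [-1.5, 1.42], [0.17, 2.43], [-1.26, 4.41], [0.16, 1.93], [-2.52, 2.52]. Speed limits (rad/s): [1.89, 1.89, 2.39, 2.39, 3.01, 3.01, 3.01].

### API

Orientations are given as [roll, pitch, yaw] about the fixed x, y, z axes, in that order (R = Rz(yaw) Ry(pitch) Rx(roll)).
In Python, from workcell import bot gives the robot as it stands. The module is installed in compiled form; this text tells all that it offers.
- The arm moves only by the shell command python3 -m jog 'ROWS' [FORCE]. ROWS is JSON, a list that holds one entry, the list of rows, each a list of 7 numbers: the shift along the tool's x, y, z in mm, then the turn, a rotation vector about the tool's x, y, z in rad, then the opening, from 0 (shut) to 1 (fully open). In form: [[[tx, ty, tz, wx, wy, wz, fingers], ...]]. A call has 1 to 5 rows; each row shifts and turns the commanded pose from where the row before left it, along the tool's axes as they then stand; what a row does not reach is not made up. A row lasts 1/10 s, in which the tool goes at most 50 mm and 8.59 degrees, less where a joint would pass 70% of its speed; a pose out of reach is approached as far as the arm can. A call is refused whole if a number of a shift passes 50 or a number of a turn 0.15, either way. A call with a gripper value outside its range is refused whole. The fingers move at their own pace and stop on an object; FORCE is the grip in N (left out, the last holds). Time passes only in rows, so rows that do not move let the fingers close. It gives the time, the measured TCP pose, the force, the opening and the grip force at its end, in the units of the state.
- bot.observe(): the state, without advancing time (a new reading comes with each control period).
- bot.grab_frame(name): name is "side" or "top"; returns a dict with "img" (400x640x3 uint8, red, green, blue), "intrinsics" (3x3 intrinsics, pixels), "k1" (the pictures are not rectified: a ray, as slopes to the right and down, at radius r is drawn at 1 + k1 r^2 times it, then the intrinsics apply), "R" (3x3) and "t" (3): a world point X has camera coordinates R X + t. Camera axes: x right, y down, z forward; pixel columns grow to the right and rows downward; lengths in m; the calibration is good to about 2 mm. A picture is of the moment at which its call begins. There is no depth.
- bot.job_done(): hands the job in; it is judged then, once.
Trained networks look in a picture, given as the dict that the camera call returned (one of the last four; its "shot" number tells which), for a name from the list of things; names that differ only in an ending like _2 or _b are one class to them, and where a whole thing is asked for, a point or a joint stands for the part that bears it (a point fixed in the world has none). Each returns a list of dicts, best first, with "conf" (0 to 1); they miss things now and then, are a little off and sometimes report something else, mostly with a low value. They report only what shows in the picture. A call takes as long as a camera call. They do not tell look-alikes from the thing itself.
- bot.trace(query, picture): "region" (400x640 bool, what is visible of it).
- bot.spot_point(query, picture): "xyz" ([x, y, z] in m, in world coordinates, good to about 4 mm: a listed point, or the origin of a listed thing).
The state is a dict: "clock": time; "qpos": joint angles; "qd": joint speeds; "joint_efforts": joint torques, N m; "position": TCP position; "tool_rot": TCP orientation; "force": force on the tool from outside, world axes, zero at the start; "moment": the same for the moment, N m; "grip_width": finger opening in m; "finger_force": force on a finger pad.
Only numpy, scipy, OpenCV 4.12 (cv2) and the standard library are available. Lean on these libraries where they do the work, as an engineer would, in place of code of your own. Each camera call takes 0.05 s, during which the arm holds its last target. There are 200 camera calls.

## Working session

There is one attempt and no reset: what is moved stays moved. The work goes in short steps, Python scripts to look and compute and a shell command to move; the robot and the scene stay as the last step left them, time stands still between calls to the robot, and variables do not carry over. Pictures are saved under pics/ and viewed, at most 14 in all, crops included, and the job is handed in when it is done.

```bash
mkdir -p pics
python3 - <<'E'
from workcell import bot
import cv2
s=bot.observe(); print(s, bot.tip_reach)
for n in("top","side"):
    f=bot.grab_frame(n); cv2.imwrite(f"pics/{n}0.png",f["img"][:,:,::-1]); print(n,f["intrinsics"].tolist(),f["k1"],f["R"].tolist(),f["t"].tolist())
    for q in("right_slipper","right_pointed","right_boot","left_slipper","left_pointed","left_boot","tray_slipper","tray_pointed","tray_boot","mat"):
        print(n,q,[(round(d["conf"],2),[round(float(v),3) for v in d["xyz"]]) for d in bot.spot_point(q,f)[:4]])
E
```

```text
{'clock': 0.0, 'qpos': array([-1.1901895 ,  0.52202889, -0.03633625,  1.59998715,  0.02116954,
        1.02115085, -0.11278285]), 'qd': array([-2.46767334e-04, -4.78819840e-04,  1.37467454e-04, -4.17827952e-04,
        8.09982455e-04, -1.85421856e-03,  7.14742499e-05]), 'joint_efforts': array([-5.88770363e-04, -9.27122068e+01,  1.98020540e+00, -3.69928980e+01,
        1.79932552e-02,  8.41161353e-03,  5.10856125e-05]), 'position': array([0.27221176, 0.56231503, 0.30332379]), 'tool_rot': array([-3.14040338e+00,  5.64526911e-05,  2.69078441e+00]), 'force': array([-0.04418053,  0.42233242,  0.48837228]), 'moment': array([-0.00648416, -0.00082821,  0.00101115]), 'finger_force': 0.0, 'grip_width': 0.0852178440866203} 0.0726
top [[433.32092325729275, 0.0, 319.4367794496026], [0.0, 433.32092325729275, 198.90210174388147], [0.0, 0.0, 1.0]] -0.09085326481390701 [[-0.016874191266336932, -0.999807802608499, -0.009980957482747127], [-0.9993569457621442, 0.01718076769973646, -0.031472466986343525], [0.03163789857221663, 0.00944346675818897, -0.999454783524258]] [-0.06578966078508161, 0.4473212386
[... 994 characters left out ...]
6479058, -0.527962463892935]] [-0.4089851962783023, 0.12346027129005295, 1.0169651776077544]
side right_slipper [(0.84, [0.487, -0.413, 0.004]), (0.75, [0.34, -0.462, 0.001]), (0.6, [0.345, -0.571, -0.002])]
side right_pointed [(0.63, [0.51, 0.32, 0.002])]
side right_boot [(0.97, [0.531, 0.078, 0.004]), (0.74, [0.557, 0.363, 0.003])]
side left_slipper [(0.67, [0.535, 0.169, 0.003])]
side left_pointed [(0.67, [0.488, -0.33, 0.003])]
side left_boot [(0.55, [0.522, 0.412, 0.003])]
side tray_slipper [(0.98, [0.576, 0.128, 0.001])]
side tray_pointed [(0.64, [0.534, -0.37, -0.0])]
side tray_boot [(0.58, [0.561, 0.365, 0.0])]
side mat [(0.93, [0.535, -0.117, 0.003]), (0.45, [0.489, -0.328, 0.004])]
```

View pics/top0.png

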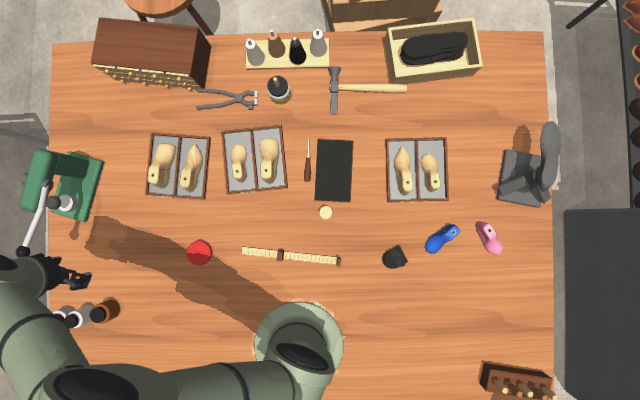

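View pics/side0.png

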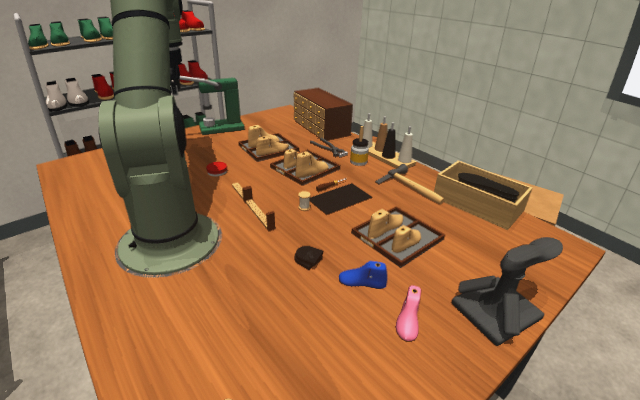

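The top view shows three trays: boot tray (178,166), slipper tray (255,160) and pointed tray (416,170). The right-hand lasts are the pointed one at (190,168), the boot at (268,160) and the slipper at (430,171). The mat is at (335,170), with the awl at (307,160) and the spool at (325,212).

Slipper candidates: pale wood at (430,171), blue at (442,238) and pink at (488,237). Only the pale one in the tray fits the description.

Next I fit the tray poses and find the holes.

```bash
cat > h.py <<'E'
import numpy as np, cv2
from scipy.optimize import least_squares
from workcell import bot
def proj(P,f):
    c=np.atleast_2d(P)@f["R"].T+f["t"]; s=c[:,:2]/c[:,2:]; s=s*(1+f["k1"]*(s**2).sum(1,keepdims=True))
    K=f["intrinsics"]; return s*[K[0,0],K[1,1]]+[K[0,2],K[1,2]]
def back(uv,z,f):
    K=np.array(f["intrinsics"]); d=np.array([f["k1"],0,0,0,0.])
    s=cv2.undistortPoints(np.array(uv,float).reshape(-1,1,2),K,d).reshape(-1,2)
    # refine with exact model
    m=(np.array(uv,float).reshape(-1,2)-[K[0,2],K[1,2]])/[K[0,0],K[1,1]]
    for _ in range(20): s=m/(1+f["k1"]*(s**2).sum(1,keepdims=True))
    d=np.c_[s,np.ones(len(s))]@f["R"]; o=-np.asarray(f["R"]).T@f["t"]
    return o+d*((z-o[2])/d[:,2])[:,None]
def ortho(f,cx,cy,z,w=.24,n=480):
    xs=cx+w/2-np.arange(n)*w/n; ys=cy+w/2-np.arange(n)*w/n
    Y,X=np.meshgrid(ys,xs); p=proj(np.c_[X.ravel(),Y.ravel(),np.full(X.size,z)],f).astype(np.float32).reshape(n,n,2)
    return cv2.remap(f["img"],p[...,0],p[...,1],cv2.INTER_CUBIC)
def fitbox(fs,q,L,W,H,x0):
    data=[]
    for f in fs:
        for r in bot.trace(q,f)[:3]:
            c=max(cv2.findContours(r["region"].astype(np.uint8),cv2.RETR_EXTERNAL,cv2.CHAIN_APPROX_NONE)[0],key=len)
            hull=cv2.convexHull(c); m=cv2.moments(hull)
            p=proj([[x0[0],x0[1],H]],f)[0]
            if m["m00"]>0 and np.hypot(m["m10"]/m["m00"]-p[0],m["m01"]/m["m00"]-p[1])<12:
                data.append((f,c[:,0].astype(float)));break
    B=np.array([[a*L/2,b*W/2,z] for a in(-1,1) for b in(-1,1) for z in(0,H)])
    def res(v):
        c,s=np.cos(v[2]),np.sin(v[2]); P=B@np.array([[c,s,0],[-s,c,0],[0,0,1]])+[v[0],v[1],0]; o=[]
        for f,pts in data:
            h=cv2.convexHull(proj(P,f).astype(np.float32))
            o+=[cv2.pointPolygonTest(h,(float(a),float(b)),True)-.3 for a,b in pts]
        return np.array(o)
    r=least_squares(res,[*x0,0],loss="soft_l1",f_scale=.7,x_scale=[.01,.01,.05],diff_step=1e-3)
    return r.x,len(data),np.median(abs(res(r.x)))
T=dict(slipper=(.576,.128),pointed=(.534,-.372),boot=(.561,.365))
Hh=dict(slipper=.062,pointed=.068,boot=.084)
E
python3 - <<'E'
from h import *
fs=[bot.grab_frame(n) for n in("top","side")]
for k in T:
    v,n,e=fitbox(fs,"tray_"+k,.194,.186,.018,T[k]); print(k,v.round(4),n,e.round(2))
    for f in fs:
        v1,n,e=fitbox([f],"tray_"+k,.194,.186,.018,T[k]); print("  ",v1.round(4),n,e.round(2))
print(fitbox(fs,"mat",.19,.11,.004,(.533,-.116)))
here=dict(pointed="slipper",boot="pointed",slipper="boot")
rows=[]
for k in T:
    rows.append(np.hstack([ortho(fs[0],*T[k],.018,n=260),ortho(fs[0],*T[k],.006+Hh[here[k]],n=260)]))
cv2.imwrite("pics/o.png",np.hstack(rows)[:,:,::-1].repeat(1,0)) 
a=np.vstack([np.hstack([ortho(fs[0],*T[k],.018,n=266) for k in T]),np.hstack([ortho(fs[1],*T[k],.006+Hh[here[k]],n=266) for k in T])])
cv2.imwrite("pics/o.png",a[:,:,::-1])
E
```

```text
slipper [0.5715 0.1254 0.0812] 2 0.53
   [0.5713 0.1253 0.0766] 1 0.39
   [0.5735 0.1281 0.    ] 1 1.87
pointed [ 0.5318 -0.3706  0.0041] 2 0.99
   [ 0.531  -0.3711  0.0006] 1 0.66
   [ 0.534 -0.372 -0.   ] 1 1.71
boot [ 0.5568  0.3607 -0.0955] 2 0.78
   [0.5552 0.357  0.    ] 1 2.07
   [0.5734 0.3747 0.0859] 1 2.21
(array([ 0.53282007, -0.11814092, -0.06517793]), 2, np.float64(0.42762999773884697))
```

View pics/o.png

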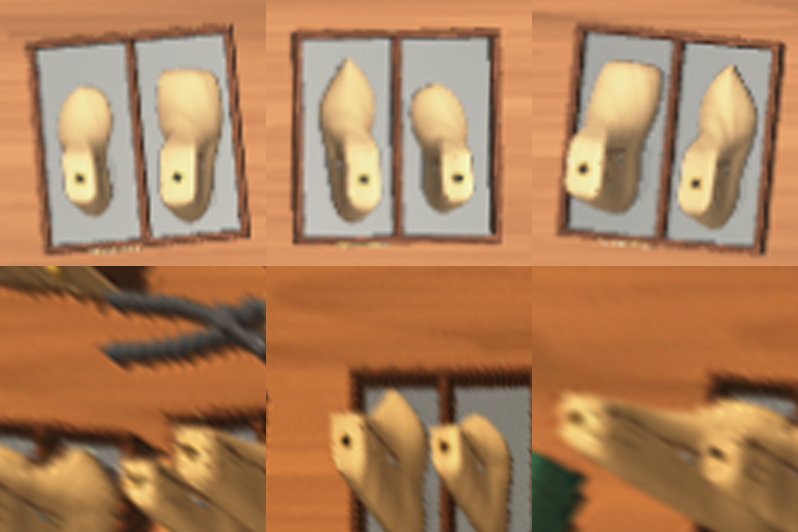

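The rectified crops show pale-wood lasts in each right-hand bay. The slipper has a short round toe with its hole at (458,178), in the pointed tray. The boot's hole is at (177,177), in the slipper tray. The pointed last's hole is at (696,183), in the boot tray. The trays are yawed by about +5°, 0° and -5°. Next I refine the tray poses by rim matching and the holes by dark centroid in both cameras.

```bash
cat > m.py <<'E'
from h import *
from scipy.optimize import minimize
def hole(f,xy,z,w=.03):
    n=120; o=ortho(f,*xy,z,w,n).astype(float).sum(2); 
    for r in(45,20):
        if r==45:
            b=cv2.GaussianBlur(o,(0,0),5); b[:15]=b[-15:]=1e9; b[:,:15]=b[:,-15:]=1e9; i,j=np.unravel_index(b.argmin(),b.shape)
        I,J=np.mgrid[:n,:n]; wt=np.clip(np.percentile(o,60)*.75-o,0,None)*(np.hypot(I-i,J-j)<r*.6); i,j=(I*wt).sum()/wt.sum(),(J*wt).sum()/wt.sum()
    return np.array([xy[0]+w/2-i*w/n,xy[1]+w/2-j*w/n])
def tri(fs,xy,z):
    """hole from both cameras on plane z"""
    return [hole(f,xy,z).round(4) for f in fs]
def rim(f,v0):
    g=f["img"].astype(np.float32); sat=g.sum(2)  # brightness
    s=np.linspace(-1,1,81); L,W=.187,.179
    pts=np.vstack([np.c_[s*L/2,0*s+W/2],np.c_[s*L/2,0*s-W/2],np.c_[s*L/2,0*s],np.c_[0*s+L/2,s*W/2],np.c_[0*s-L/2,s*W/2]])
    def cost(v):
        c,n=np.cos(v[2]),np.sin(v[2]); P=np.c_[v[0]+c*pts[:,0]-n*pts[:,1],v[1]+n*pts[:,0]+c*pts[:,1],0*pts[:,0]+.018]
        p=proj(P,f).astype(np.float32); return float(cv2.remap(sat,p[None,:,0],p[None,:,1],cv2.INTER_LINEAR).clip(0,330).mean())
    best=min((minimize(cost,[v0[0]+a,v0[1]+b,v0[2]+c],method="Nelder-Mead",options=dict(initial_simplex=np.array([[v0[0]+a,v0[1]+b,v0[2]+c]]*4)+np.vstack([np.zeros(3),np.diag([.004,.004,.02])]))) for a in(-.003,.003) for b in(-.003,.003) for c in(-.015,.015)),key=lambda r:r.fun)
    return best.x,best.fun
E
python3 - <<'E'
from m import *
fs=[bot.grab_frame(n) for n in("top","side")]
V=dict(slipper=(.571,.125,.085),pointed=(.532,-.371,0.),boot=(.557,.361,-.095))
here=dict(pointed="slipper",boot="pointed",slipper="boot")
for k,v0 in V.items():
    print(k,[(r[0].round(4),round(r[1])) for r in(rim(f,v0) for f in fs)])
    c,s=np.cos(v0[2]),np.sin(v0[2])
    for b,h,nm in((.045,Hh[k],"left "+k),(-.045,Hh[here[k]],"right "+here[k])):
        e=(v0[0]-.04*c-b*s,v0[1]-.04*s+b*c); print("  ",nm,"expect",np.round(e,4),tri(fs,e,h+.006))
f=fs[0]; print("spool/awl px->", back([[325,212]],.05,f),back([[308,140],[307,178]],.01,f),back([[317,140],[353,140],[351,201],[315,199]],.004,f))
E
```

```text
slipper [(array([0.5694, 0.1214, 0.0861]), 262), (array([0.5629, 0.1117, 0.0615]), 168)]
   left slipper expect [0.5273 0.1664] [array([0.5302, 0.1663]), array([0.5162, 0.1778])]
   right boot expect [0.535  0.0768] [array([0.5291, 0.0788]), array([0.5304, 0.0785])]
pointed [(array([ 0.53  , -0.367 ,  0.0064]), 250), (array([ 0.5212, -0.3793,  0.0057]), 152)]
   left pointed expect [ 0.492 -0.326] [array([ 0.4887, -0.329 ]), array([ 0.4895, -0.3294])]
   right slipper expect [ 0.492 -0.416] [array([ 0.4901, -0.4121]), array([ 0.4914, -0.4122])]
boot [(array([ 0.5527,  0.3584, -0.0976]), 239), (array([ 0.5468,  0.3492, -0.0972]), 184)]
   left boot expect [0.5214 0.4096] [array([0.522 , 0.4103]), array([0.5241, 0.4096])]
   right pointed expect [0.5129 0.32  ] [array([0.5109, 0.3194]), array([0.5126, 0.3194])]
spool/awl px-> [[ 0.40598175 -0.08950447  0.05      ]] [[ 0.62652556 -0.0415527   0.01      ]
 [ 0.51025037 -0.0366965   0.01      ]] [[ 0.62701643 -0.06895171  0.004     ]
 [ 0.625068   -0.17929203  0.004     ]
 [ 0.43817529 -0.1694125   0.004     ]
 [ 0.44615565 -0.05984632  0.004     ]]
```

```bash
cat > t.py <<'E'
from m import *
def seg(f,v0,L=.194,W=.186,H=.018):
    g=cv2.resize(f["img"],None,fx=4,fy=4,interpolation=cv2.INTER_CUBIC).astype(int)
    m=((g[...,0]-g[...,2]<60)|(g.sum(2)<270)).astype(np.uint8)
    B=np.array([[a*L/2,b*W/2,z] for a in(-1,1) for b in(-1,1) for z in(0,H)])
    def hull(v,grow=1.):
        c,s=np.cos(v[2]),np.sin(v[2]); P=(B*[grow,grow,1])@np.array([[c,s,0],[-s,c,0],[0,0,1]])+[v[0],v[1],0]
        return cv2.convexHull((proj(P,f)*4+1.5).astype(np.float32))
    roi=np.zeros_like(m); cv2.fillConvexPoly(roi,hull(v0,1.12).astype(np.int32),1)
    m=cv2.morphologyEx(m*roi,cv2.MORPH_OPEN,np.ones((5,5),np.uint8))
    c=max(cv2.findContours(m,cv2.RETR_EXTERNAL,cv2.CHAIN_APPROX_NONE)[0],key=len)[:,0].astype(float)
    def cost(v): return np.mean(np.minimum(abs(np.array([cv2.pointPolygonTest(hull(v),(a,b),True) for a,b in c[::3]])),4))
    r=minimize(cost,v0,method="Nelder-Mead",options=dict(initial_simplex=np.array([v0]*4)+np.vstack([np.zeros(3),np.diag([.005,.005,.03])])))
    cv2.polylines(gg:=np.clip(g,0,255).astype(np.uint8).copy(),[c.astype(np.int32)],True,(0,255,0)); cv2.polylines(gg,[hull(r.x).astype(np.int32)],True,(255,0,0))
    x,y=proj([[v0[0],v0[1],0]],f)[0].astype(int)*4; return r.x,r.fun/4,gg[max(0,y-150):y+150,max(0,x-170):x+170]
E
python3 - <<'E'
from t import *
fs=[bot.grab_frame(n) for n in("top","side")]
V=dict(slipper=(.571,.125,.085),pointed=(.532,-.371,0.),boot=(.557,.361,-.095))
I=[]
for k,v0 in V.items():
    for f in fs:
        r=seg(f,v0); print(k,r[0].round(4),round(r[1],2)); 
        if f is fs[0]: I.append(cv2.resize(r[2],(266,235)))
        else: I[-1]=np.vstack([I[-1],cv2.resize(r[2],(266,235))])
r=seg(fs[0],(.533,-.117,-.03),.19,.11,.004); print("mat",r[0],r[1])
cv2.imwrite("pics/seg.png",np.hstack(I)[:,:,::-1])
E
```

```text
slipper [0.5774 0.1332 0.087 ] 0.73
slipper [0.5709 0.1228 0.087 ] 0.52
pointed [ 0.5373 -0.3656  0.0109] 0.73
pointed [ 0.5315 -0.3717  0.012 ] 0.6
boot [ 0.5616  0.3575 -0.0967] 0.81
boot [ 0.5554  0.3603 -0.0981] 0.59
mat [ 0.53394786 -0.11758138 -0.06481491] 0.2649722622750764
```

View pics/seg.png

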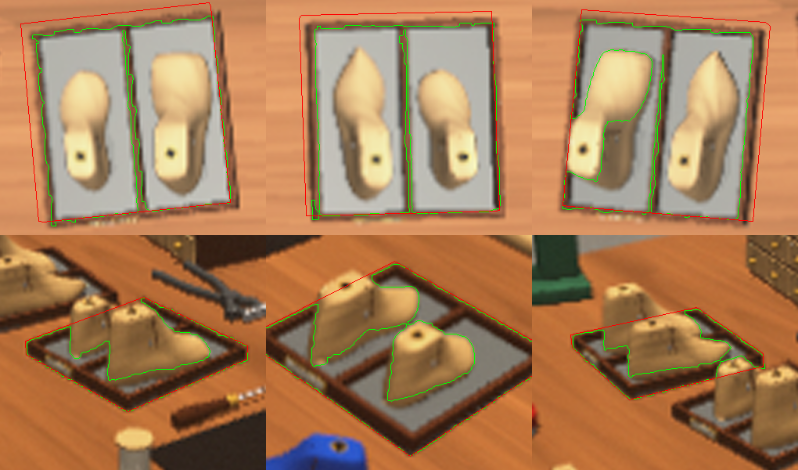

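Best tray poses, where the side and top views agree:

| Tray | x | y | yaw |
|---|---|---|---|
| slipper | .571 | .1235 | .086 |
| pointed | .531 | -.371 | .009 |
| boot | .5556 | .360 | -.097 |

The plan is slipper to mat, pointed to its tray, boot to its tray, slipper to its tray. I move to mid-bench first.

```bash
R='[[-38,-29.5,0,0,0,0,0.7]'; 
python3 -m jog '[[[-38,-29.5,0,0,0,0,0.7],[-38,-29.5,0,0,0,0,0.7],[-38,-29.5,0,0,0,0,0.7],[-38,-29.5,0,0,0,0,0.7],[-38,-29.5,0,0,0,0,0.7]]]'
python3 -m jog '[[[-38,-29.5,0,0,0,0,0.7],[-38,-29.5,0,0,0,0,0.7],[-38,-29.5,0,0,0,0,0.7],[-38,-29.5,0,0,0,0,0.7],[-38,-29.5,0,0,0,0,0.7]]]'
python3 -m jog '[[[-38,-29.5,0,0,0,0,0.7],[-38,-29.5,0,0,0,0,0.7],[-38,-29.5,0,0,0,0,0.7],[0,0,0,0,0,0.14,0.7],[0,0,0,0,0,0.14,0.7]]]'
python3 -c "
from workcell import bot
s=bot.observe();print(s['qpos'],s['position'],s['tool_rot'])"
```

```text
clock: 2.6
position: [0.3796, 0.3452, 0.3041]
tool_rot: [3.141, 0.0, 2.691]
force: [2.3, 1.0, 0.1]
grip_width: 0.0598
finger_force: 0.0
clock: 3.1
position: [0.4864, 0.1296, 0.3042]
tool_rot: [3.141, 0.0, 2.691]
force: [0.7, 0.9, 0.9]
grip_width: 0.0599
finger_force: 0.0
clock: 3.6
position: [0.5502, 0.0002, 0.3038]
tool_rot: [-3.141, 0.0, 2.402]
force: [-1.1, 0.7, -0.1]
grip_width: 0.0599
finger_force: 0.0
[-0.26200963  0.40964233  0.20672073  1.80839882 -0.10156811  0.93389756
  0.82004303] [5.5017144e-01 1.9260308e-04 3.0377843e-01] [-3.14138137e+00  1.21903072e-04  2.40226188e+00]
```

```bash
python3 -m jog '[[[0,0,0,0,0,-0.149,0.7],[0,0,0,0,0,-0.149,0.7],[0,0,0,0,0,-0.149,0.7],[0,0,0,0,0,-0.149,0.7],[0,0,0,0,0,-0.149,0.7]]]' >/dev/null
python3 -m jog '[[[6,-46,0,0,0,0,0.7],[6,-46,0,0,0,0,0.7],[6,-46,0,0,0,0,0.7],[6,-46,0,0,0,0,0.7],[6,-46,0,0,0,0,0.7]]]'
python3 -m jog '[[[7,-46,20,0,0,0,0.7],[7,-46,20,0,0,0,0.7],[8,-45,20,0,0,0,0.7],[7,-45,20,0,0,0,0.7],[0,0,40,0,0,0,0.7]]]'
python3 -c "
from workcell import bot
s=bot.observe();print(s['qpos'],s['position'],s['tool_rot'])"
```

```text
clock: 4.6
position: [0.5227, -0.2301, 0.3041]
tool_rot: [-3.141, 0.0, -3.127]
force: [0.5, 0.3, 0.2]
grip_width: 0.0599
finger_force: 0.0
clock: 5.1
position: [0.4948, -0.4167, 0.1854]
tool_rot: [-3.136, 0.002, -3.134]
force: [-0.2, -0.4, -0.8]
grip_width: 0.0599
finger_force: 0.0
[ 0.54346914  0.69265243  0.09767298  1.64172042 -0.08180784  0.80612995
  2.25314199] [ 0.49481399 -0.41674996  0.18537542] [-3.13592108e+00  2.19472292e-03 -3.13436346e+00]
```

```bash
python3 -m jog '[[[2,2,10,0,0,0,0.7],[2,2,20,0,0,0,0.7],[0,0,20,0,0,0,0.7],[0,0,20,0,0,0,0.7],[0,0,9,0,0,0,0.7]]]'
python3 -m jog '[[[0,0,0,0,0,0,0.7],[0,0,0,0,0,0,0.7]]]'
python3 - <<'E'
from h import *
a=[]
for n,c in(("top",(.49,-.41)),("side",(.49,-.41))):
    f=bot.grab_frame(n); u,v=proj([[*c,.06]],f)[0].astype(int); a.append(cv2.resize(f["img"][max(v-50,0):v+50,u-60:u+60],(384,320)))
cv2.imwrite("pics/g1.png",np.hstack(a)[:,:,::-1])
E
```

```text
clock: 5.6
position: [0.4931, -0.4042, 0.1048]
tool_rot: [3.14, -0.001, -3.126]
force: [0.0, -0.9, 0.2]
grip_width: 0.0598
finger_force: 0.0
clock: 5.8
position: [0.4934, -0.4054, 0.1065]
tool_rot: [-3.141, 0.001, -3.127]
force: [-0.2, 0.6, 0.4]
grip_width: 0.0598
finger_force: 0.0
```

View pics/g1.png

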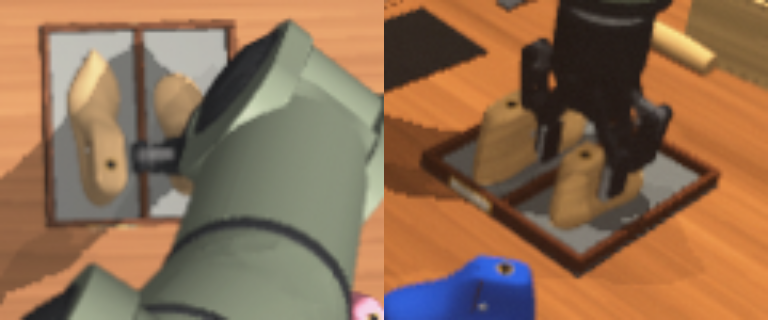

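The open fingers straddle the pale slipper, whose hole shows between them at about (585,152) in the side crop. They sit about 7 mm too far left, so I correct that, grip and lift.

```bash
python3 -m jog '[[[0,-3,0,0,0,0,0.7],[0,-4,1,0,0,0,0.7],[0,0,0,0,0,0,0.7],[0,0,0,0,0,0,0.7],[0,0,0,0,0,0,0.3]]]' 45
python3 -m jog '[[[0,0,0,0,0,0,0.1],[0,0,0,0,0,0,0.1],[0,0,0,0,0,0,0.1],[0,0,0,0,0,0,0.1],[0,0,0,0,0,0,0.1]]]'
python3 -m jog '[[[0,0,-10,0,0,0,0.1],[0,0,-20,0,0,0,0.1],[0,0,-30,0,0,0,0.1],[0,0,-20,0,0,0,0.1],[0,0,0,0,0,0,0.1]]]'
```

```text
clock: 6.4
position: [0.4929, -0.4125, 0.1044]
tool_rot: [3.141, -0.0, -3.127]
force: [0.1, -0.1, -0.4]
grip_width: 0.0463
finger_force: 0.0
clock: 6.9
position: [0.493, -0.4124, 0.1046]
tool_rot: [3.142, 0.0, -3.127]
force: [0.1, 1.4, 6.1]
grip_width: 0.0278
finger_force: 43.3
clock: 7.4
position: [0.4937, -0.4134, 0.1876]
tool_rot: [-3.139, 0.003, -3.128]
force: [0.7, 0.7, -1.6]
grip_width: 0.0281
finger_force: 43.0
```

```bash
python3 -m jog '[[[0,0,-30,0,0,0,0.1],[-1,20,-10,0,0,0,0.1],[-1,40,0,0,0,0,0.1],[-1,46,0,0,0,0,0.1],[-1,46,0,0,0,0,0.1]]]'
python3 -m jog '[[[-1,46,0,0,0,0,0.1],[-1,46,0,0,0,0,0.1],[-1,32,0,0,0,0,0.1],[0,20,20,0,0,0,0.1],[0,0,40,0,0,0,0.1]]]'
python3 -m jog '[[[0,0,30,0,0,0,0.1],[0,0,15,0,0,0,0.1],[0,0,0,0,0,0,0.1],[0,0,0,0,0,0,0.1],[0,0,0,0,0,0,0.1]]]'
python3 - <<'E'
from h import *
f=bot.grab_frame("side"); u,v=proj([[.5,-.12,.06]],f)[0].astype(int); cv2.imwrite("pics/g2.png",cv2.resize(f["img"][max(v-60,0):v+60,u-70:u+70],(700,600),interpolation=2)[:,:,::-1])
E
```

```text
clock: 7.9
position: [0.4941, -0.2583, 0.2238]
tool_rot: [3.141, -0.001, -3.128]
force: [1.9, 0.2, -1.5]
grip_width: 0.0274
finger_force: 43.5
clock: 8.4
position: [0.4968, -0.1129, 0.1654]
tool_rot: [3.141, 0.004, -3.123]
force: [1.7, -1.5, -2.3]
grip_width: 0.0279
finger_force: 43.6
clock: 8.9
position: [0.496, -0.1164, 0.1203]
tool_rot: [-3.141, 0.001, -3.127]
force: [-0.0, 0.1, -2.1]
grip_width: 0.0284
finger_force: 43.5
```

View pics/g2.png

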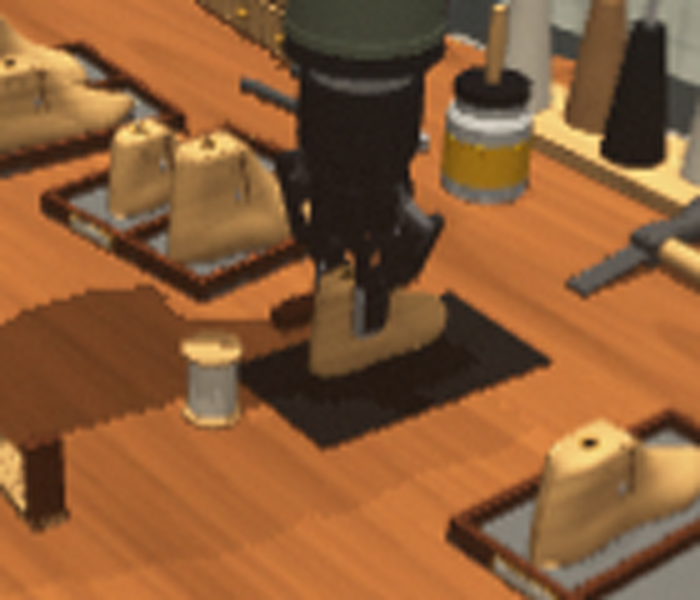

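The slipper is held upright at (375,335) over the mat, clear of the spool and the awl. I lower it and release.

```bash
python3 -m jog '[[[0,0,8,0,0,0,0.1],[0,0,5,0,0,0,0.1],[0,0,4,0,0,0,0.1],[0,0,0,0,0,0,0.1],[0,0,0,0,0,0,0.1]]]'
python3 -m jog '[[[0,0,0,0,0,0,0.6],[0,0,0,0,0,0,0.7],[0,0,0,0,0,0,0.7],[0,0,0,0,0,0,0.7],[0,0,-10,0,0,0,0.7]]]'
python3 -m jog '[[[0,0,-30,0,0,0,0.7],[0,0,-40,0,0,0,0.7],[0,0,-40,0,0,0,0.7],[0,0,0,0,0,0,0.7]]]'
```

```text
clock: 9.45
position: [0.4956, -0.1165, 0.1021]
tool_rot: [3.142, -0.0, -3.128]
force: [-0.1, 0.1, -1.5]
grip_width: 0.0277
finger_force: 44.8
clock: 9.95
position: [0.4952, -0.1164, 0.112]
tool_rot: [3.141, -0.002, -3.127]
force: [0.1, -0.5, 0.4]
grip_width: 0.0601
finger_force: 0.0
clock: 10.35
position: [0.4973, -0.1169, 0.2276]
tool_rot: [-3.141, 0.007, -3.128]
force: [-0.5, 0.2, -0.9]
grip_width: 0.0597
finger_force: 0.0
```

```bash
python3 -m jog '[[[0,20,0,0,0,0.111,0.7],[3,46,0,0,0,0,0.7],[3,46,0,0,0,0,0.7],[3,46,0,0,0,0,0.7],[3,46,0,0,0,0,0.7]]]'
python3 -m jog '[[[3,46,0,0,0,0,0.7],[3,46,0,0,0,0,0.7],[3,46,0,0,0,0,0.7],[3,46,0,0,0,0,0.7],[1,46,10,0,0,0,0.7]]]'
python3 -m jog '[[[0,0,20,0,0,0,0.7],[0,0,20,0,0,0,0.7],[0,0,0,0,0,0,0.7],[0,0,0,0,0,0,0.7],[0,0,0,0,0,0,0.7]]]'
python3 - <<'E'
from m import *
f=bot.grab_frame("top"); print("slipper hole top",hole(f,(.4935,-.1165),.066)); f=bot.grab_frame("side");print("side",hole(f,(.4935,-.1165),.066))
s=bot.observe(); print(s["qpos"].round(2),s["position"],s["tool_rot"])
E
```

```text
clock: 10.85
position: [0.5009, 0.0896, 0.2229]
tool_rot: [3.141, 0.0, 3.045]
force: [0.8, 0.8, -0.3]
grip_width: 0.0597
finger_force: 0.0
clock: 11.35
position: [0.5105, 0.3202, 0.2137]
tool_rot: [3.14, 0.001, 3.045]
force: [1.9, -0.2, 0.3]
grip_width: 0.0599
finger_force: 0.0
clock: 11.85
position: [0.511, 0.318, 0.1737]
tool_rot: [3.141, 0.001, 3.044]
force: [0.4, 0.1, 0.6]
grip_width: 0.0598
finger_force: 0.0
slipper hole top [ 0.4926419  -0.11705079]
side [ 0.49394113 -0.11566582]
[-0.71  0.65  0.08  1.77 -0.08  0.72  0.88] [0.51100073 0.31799656 0.17353466] [3.14058336e+00 1.09336350e-03 3.04432160e+00]
```

```bash
python3 -m jog '[[[-2.7,1.5,10,0,0,0,0.7],[0,0,20,0,0,0,0.7],[0,0,20,0,0,0,0.7],[0,0,13.5,0,0,0,0.7],[0,0,0,0,0,0,0.7]]]' 50
python3 -m jog '[[[0,0,0,0,0,0,0.7],[0,0,0,0,0,0,0.5],[0,0,0,0,0,0,0.1],[0,0,0,0,0,0,0.1],[0,0,0,0,0,0,0.1]]]'
python3 -m jog '[[[0,0,0,0,0,0,0.1],[0,0,0,0,0,0,0.1],[0,0,0,0,0,0,0.1]]]'
```

```text
clock: 12.45
position: [0.5128, 0.3187, 0.1071]
tool_rot: [-3.14, -0.002, 3.045]
force: [-0.5, 0.1, 0.5]
grip_width: 0.0597
finger_force: 0.0
clock: 12.95
position: [0.5137, 0.3194, 0.1099]
tool_rot: [3.141, 0.001, 3.045]
force: [-2.2, -1.7, 7.0]
grip_width: 0.0296
finger_force: 48.4
clock: 13.25
position: [0.5137, 0.3193, 0.1099]
tool_rot: [3.141, 0.001, 3.045]
force: [-1.8, -1.1, 6.2]
grip_width: 0.03
finger_force: 48.4
```

```bash
python3 -m jog '[[[0,0,-15,0,0,0,0.1],[0,0,-30,0,0,0,0.1],[0,0,-40,0,0,0,0.1],[0,0,-40,0,0,0,0.1],[0,0,0,0,0,-0.106,0.1]]]'
python3 -m jog '[[[1,-20,0,0,0,0,0.1],[2,-40,0,0,0,0,0.1],[2,-44,0,0,0,0,0.1],[2,-44,0,0,0,0,0.1],[2,-44,0,0,0,0,0.1]]]'
python3 -m jog '[[[2,-44,0,0,0,0,0.1],[2,-44,0,0,0,0,0.1],[2,-44,0,0,0,0,0.1],[2,-44,0,0,0,0,0.1],[2,-44,0,0,0,0,0.1]]]'
python3 -m jog '[[[2,-44,0,0,0,0,0.1],[2,-44,0,0,0,0,0.1],[2,-44,0,0,0,0,0.1],[1,-44,0,0,0,0,0.1],[1,-44,0,0,0,0,0.1]]]'
python3 -m jog '[[[1,-44,0,0,0,0,0.1],[1,-36,0,0,0,0,0.1],[0,-24,0,0,0,0,0.1],[0,0,20,0,0,0,0.1],[0,0,0,0,0,0,0.1]]]'
python3 -m jog '[[[0,0,20,0,0,0,0.1],[0,0,0,0,0,0,0.1],[0,0,0,0,0,0,0.1],[0,0,0,0,0,0,0.1]]]'
```

```text
clock: 13.75
position: [0.515, 0.3201, 0.2404]
tool_rot: [3.137, 0.007, -3.133]
force: [0.3, -0.1, -1.9]
grip_width: 0.0293
finger_force: 49.8
clock: 14.25
position: [0.5059, 0.1255, 0.2352]
tool_rot: [3.141, 0.001, -3.132]
force: [1.1, -0.1, -1.8]
grip_width: 0.0298
finger_force: 49.7
clock: 14.75
position: [0.4979, -0.0947, 0.2352]
tool_rot: [3.142, 0.001, -3.132]
force: [1.3, 0.4, -1.3]
grip_width: 0.0291
finger_force: 49.7
clock: 15.25
position: [0.4919, -0.3148, 0.2353]
tool_rot: [-3.141, 0.001, -3.132]
force: [1.3, 0.8, -1.4]
grip_width: 0.0293
finger_force: 49.7
clock: 15.75
position: [0.4901, -0.4169, 0.213]
tool_rot: [3.14, -0.002, -3.133]
force: [-0.6, 1.3, -1.3]
grip_width: 0.0295
finger_force: 49.7
clock: 16.15
position: [0.4916, -0.4169, 0.1953]
tool_rot: [-3.141, 0.001, -3.132]
force: [0.1, -0.5, -2.1]
grip_width: 0.0298
finger_force: 49.7
```

```bash
python3 -m jog '[[[-2,0,15,0,0,0,0.1],[0,0,20,0,0,0,0.1],[0,0,20,0,0,0,0.1],[0,0,10,0,0,0,0.1],[0,0,0,0,0,0,0.1]]]'
python3 -m jog '[[[0,0,0,0,0,0,0.1],[0,0,6,0,0,0,0.1],[0,0,6,0,0,0,0.1],[0,0,4,0,0,0,0.1],[0,0,3.5,0,0,0,0.1]]]'
python3 -m jog '[[[0,0,0,0,0,0,0.1],[0,0,0,0,0,0,0.1],[0,0,0,0,0,0,0.1]]]'
```

```text
clock: 16.65
position: [0.4927, -0.4165, 0.1275]
tool_rot: [3.14, -0.002, -3.132]
force: [0.5, -0.1, -2.2]
grip_width: 0.0293
finger_force: 49.8
clock: 17.15
position: [0.4931, -0.4169, 0.1095]
tool_rot: [3.141, -0.0, -3.133]
force: [-8.2, 3.9, 43.0]
grip_width: 0.0292
finger_force: 53.1
clock: 17.45
position: [0.4932, -0.4172, 0.1096]
tool_rot: [-3.141, 0.0, -3.133]
force: [-0.6, -0.6, 2.2]
grip_width: 0.0291
finger_force: 49.5
```

```bash
python3 -m jog '[[[0,0,0,0,0,0,0.6],[0,0,0,0,0,0,0.7],[0,0,0,0,0,0,0.7],[0,0,0,0,0,0,0.7],[0,0,-15,0,0,0,0.7]]]'
python3 -m jog '[[[0,0,-30,0,0,0,0.7],[0,0,-40,0,0,0,0.7],[0,0,-40,0,0,0,0.7],[0,0,0,0,0,-0.077,0.7],[-5,30,0,0,0,0,0.7]]]'
python3 -m jog '[[[-8,46,0,0,0,0,0.7],[-8,46,0,0,0,0,0.7],[-8,46,0,0,0,0,0.7],[-8,46,0,0,0,0,0.7],[-8,46,0,0,0,0,0.7]]]'
python3 -m jog '[[[-8,46,0,0,0,0,0.7],[-7,46,0,0,0,0,0.7],[-7,46,0,0,0,0,0.7],[-7,46,0,0,0,0,0.7],[-7,47,0,0,0,0,0.7]]]'
python3 -m jog '[[[0,0,10,0,0,0,0.7],[0,0,10,0,0,0,0.7],[0,0,10,0,0,0,0.7],[0,0,0,0,0,0,0.7],[0,0,0,0,0,0,0.7]]]'
python3 - <<'E'
from m import *
f=bot.grab_frame("top"); print("pointed hole top",hole(f,(.4915,-.417),.074)); a=ortho(f,.534,-.372,.018,n=400);f=bot.grab_frame("side");print("side",hole(f,(.4915,-.417),.074))
cv2.imwrite("pics/p1.png",a[:,:,::-1])
E
```

```text
clock: 17.95
position: [0.4925, -0.4164, 0.1233]
tool_rot: [3.14, -0.002, -3.132]
force: [-0.6, 0.7, 0.4]
grip_width: 0.0593
finger_force: 0.0
clock: 18.45
position: [0.4947, -0.3898, 0.237]
tool_rot: [-3.138, 0.002, -3.057]
force: [-0.5, 0.7, -0.6]
grip_width: 0.0595
finger_force: 0.0
clock: 18.95
position: [0.5155, -0.1524, 0.2356]
tool_rot: [-3.141, 0.001, -3.056]
force: [1.2, 0.0, 0.4]
grip_width: 0.0597
finger_force: 0.0
clock: 19.45
position: [0.5315, 0.0809, 0.2357]
tool_rot: [3.142, 0.001, -3.056]
force: [1.2, -0.3, 0.2]
grip_width: 0.0594
finger_force: 0.0
clock: 19.95
position: [0.5316, 0.078, 0.2044]
tool_rot: [-3.141, -0.0, -3.057]
force: [0.4, 0.3, 0.6]
grip_width: 0.0596
finger_force: 0.0
pointed hole top [ 0.48996587 -0.41785716]
side [ 0.49138888 -0.41767665]
```

View pics/p1.png

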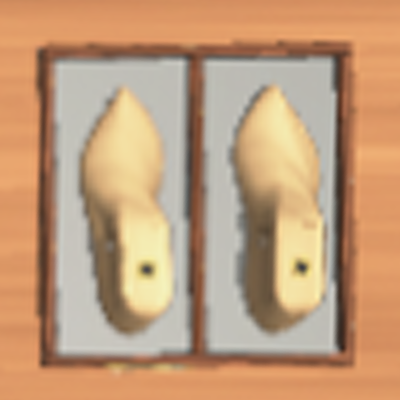

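The pointed pair stands square and level in its tray, with holes at (147,270) and (301,267). Next I grip the boot.

```bash
python3 -m jog '[[[0,1,20,0,0,0,0.7],[0,0,20,0,0,0,0.7],[0,0,20,0,0,0,0.7],[0,0,15,0,0,0,0.7],[0,0,8,0,0,0,0.7]]]' 60
python3 -m jog '[[[0,0,0,0,0,0,0.7],[0,0,0,0,0,0,0.7],[0,0,0,0,0,0,0.5],[0,0,0,0,0,0,0.1],[0,0,0,0,0,0,0.1]]]'
python3 -m jog '[[[0,0,0,0,0,0,0.1],[0,0,0,0,0,0,0.1],[0,0,0,0,0,0,0.1],[0,0,0,0,0,0,0.1]]]'
```

```text
clock: 20.55
position: [0.5314, 0.0798, 0.1206]
tool_rot: [-3.141, -0.001, -3.056]
force: [0.4, 0.9, 0.4]
grip_width: 0.0596
finger_force: 0.0
clock: 21.05
position: [0.5319, 0.0802, 0.1222]
tool_rot: [3.141, 0.001, -3.055]
force: [-0.8, 0.3, 6.6]
grip_width: 0.0324
finger_force: 56.1
clock: 21.45
position: [0.5319, 0.0802, 0.1222]
tool_rot: [3.141, 0.001, -3.055]
force: [-0.1, -0.3, 7.5]
grip_width: 0.0327
finger_force: 56.1
```

```bash
python3 -m jog '[[[0,0,-15,0,0,0,0.1],[0,0,-30,0,0,0,0.1],[0,0,-40,0,0,0,0.1],[0,0,-40,0,0,0.092,0.1],[0,0,0,0,0,0.092,0.1]]]'
python3 -m jog '[[[4,20,0,0,0,0,0.1],[7,40,0,0,0,0,0.1],[7,44,0,0,0,0,0.1],[7,44,0,0,0,0,0.1],[7,44,0,0,0,0,0.1]]]'
python3 -m jog '[[[6,30,0,0,0,0,0.1],[3,14,0,0,0,0,0.1],[0,0,20,0,0,0,0.1],[0,0,20,0,0,0,0.1],[0,0,0,0,0,0,0.1]]]'
python3 -m jog '[[[0,0,0,0,0,0,0.1],[0,0,0,0,0,0,0.1],[0,0,0,0,0,0,0.1]]]'
```

```text
clock: 21.95
position: [0.5332, 0.0803, 0.2514]
tool_rot: [3.139, 0.007, 3.04]
force: [0.5, 0.2, -2.2]
grip_width: 0.0322
finger_force: 57.2
clock: 22.45
position: [0.518, 0.2761, 0.2468]
tool_rot: [3.141, 0.0, 3.044]
force: [0.8, -0.4, -2.4]
grip_width: 0.0321
finger_force: 57.3
clock: 22.95
position: [0.5129, 0.3179, 0.2045]
tool_rot: [-3.139, -0.003, 3.043]
force: [-0.1, 0.0, -2.0]
grip_width: 0.0321
finger_force: 57.5
clock: 23.25
position: [0.5141, 0.319, 0.2074]
tool_rot: [3.141, 0.001, 3.043]
force: [-0.5, 0.3, -2.6]
grip_width: 0.0324
finger_force: 57.5
```

Position and yaw are on target, so I lower from .2074 to .1225, slowly at the end.

```bash
python3 -m jog '[[[0,0,20,0,0,0,0.1],[0,0,25,0,0,0,0.1],[0,0,20,0,0,0,0.1],[0,0,8,0,0,0,0.1],[0,0,0,0,0,0,0.1]]]'
python3 -m jog '[[[0,0,0,0,0,0,0.1],[0,0,4,0,0,0,0.1],[0,0,3,0,0,0,0.1],[0,0,2,0,0,0,0.1],[0,0,1.5,0,0,0,0.1]]]'
python3 -m jog '[[[0,0,1,0,0,0,0.1],[0,0,0,0,0,0,0.1],[0,0,0,0,0,0,0.1],[0,0,0,0,0,0,0.6],[0,0,0,0,0,0,0.7]]]'
python3 -m jog '[[[0,0,0,0,0,0,0.7],[0,0,0,0,0,0,0.7],[0,0,-15,0,0,0,0.7],[0,0,-30,0,0,0,0.7],[0,0,-40,0,0,0,0.7]]]'
```

```text
clock: 23.75
position: [0.5136, 0.3189, 0.1331]
tool_rot: [-3.141, -0.001, 3.044]
force: [0.5, 0.5, -2.7]
grip_width: 0.0324
finger_force: 57.4
clock: 24.25
position: [0.5138, 0.319, 0.1228]
tool_rot: [-3.142, 0.0, 3.044]
force: [-0.1, 0.0, -2.0]
grip_width: 0.032
finger_force: 57.5
clock: 24.75
position: [0.5139, 0.3191, 0.122]
tool_rot: [3.141, 0.0, 3.044]
force: [-0.0, -0.3, 0.4]
grip_width: 0.0592
finger_force: 0.0
clock: 25.25
position: [0.5132, 0.3187, 0.2077]
tool_rot: [-3.14, -0.002, 3.044]
force: [-0.1, 0.9, 1.6]
grip_width: 0.0597
finger_force: 0.0
```

```bash
python3 -m jog '[[[0,0,-25,0,0,-0.112,0.7],[2,-30,0,0,0,0,0.7],[2,-45,0,0,0,0,0.7],[3,-45,0,0,0,0,0.7],[3,-45,0,0,0,0,0.7]]]'
python3 -m jog '[[[3,-45,0,0,0,0,0.7],[3,-45,0,0,0,0,0.7],[3,-45,0,0,0,0,0.7],[2,-45,0,0,0,0,0.7],[2,-45,0,0,0,0,0.7]]]'
python3 -m jog '[[[2,-45,0,0,0,0,0.7],[0,0,20,0,0,0,0.7],[0,0,20,0,0,0,0.7],[0,0,0,0,0,0,0.7],[0,0,0,0,0,0,0.7]]]'
python3 - <<'E'
from m import *
f=bot.grab_frame("top"); print("boot hole top",hole(f,(.512,.3195),.09)); a=ortho(f,.5556,.36,.018,n=400);f=bot.grab_frame("side");print("side",hole(f,(.512,.3195),.09), "slipper",hole(f,(.4935,-.1165),.066)); print(bot.observe()["position"])
cv2.imwrite("pics/b1.png",a[:,:,::-1])
E
```

```text
clock: 25.75
position: [0.5059, 0.1523, 0.2331]
tool_rot: [3.141, 0.001, -3.127]
force: [1.7, -0.2, -0.9]
grip_width: 0.0598
finger_force: 0.0
clock: 26.25
position: [0.4961, -0.0731, 0.2331]
tool_rot: [3.142, 0.001, -3.127]
force: [1.6, 0.2, -1.1]
grip_width: 0.0596
finger_force: 0.0
clock: 26.75
position: [0.4951, -0.1162, 0.1928]
tool_rot: [3.142, 0.0, -3.127]
force: [1.0, -0.4, 0.7]
grip_width: 0.0599
finger_force: 0.0
boot hole top [0.51150251 0.3178416 ]
side [0.51094295 0.3136735 ] slipper [ 0.49375239 -0.11638951]
[ 0.49542769 -0.11614021  0.1931707 ]
```

View pics/b1.png

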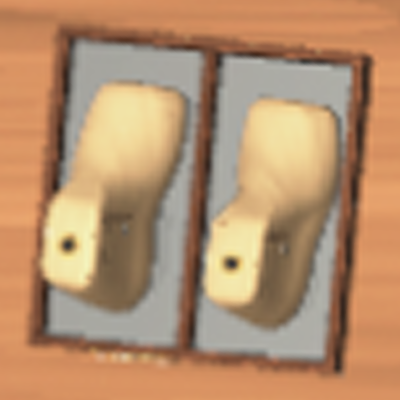

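The boot pair stands parallel in its tray, with holes at (68,245) and (232,264). Now the slipper on the mat.

```bash
python3 -m jog '[[[0,0,20,0,0,0,0.7],[0,0,25,0,0,0,0.7],[0,0,25,0,0,0,0.7],[0,0,15,0,0,0,0.7],[0,0,5,0,0,0,0.7]]]' 45
python3 -m jog '[[[0,0,0,0,0,0,0.7],[0,0,0,0,0,0,0.7],[0,0,0,0,0,0,0.5],[0,0,0,0,0,0,0.1],[0,0,0,0,0,0,0.1]]]'
python3 -m jog '[[[0,0,0,0,0,0,0.1],[0,0,0,0,0,0,0.1],[0,0,0,0,0,0,0.1],[0,0,0,0,0,0,0.1]]]'
```

```text
clock: 27.35
position: [0.4949, -0.116, 0.1015]
tool_rot: [3.142, -0.001, -3.127]
force: [0.3, 0.4, -0.6]
grip_width: 0.0595
finger_force: 0.0
clock: 27.85
position: [0.4953, -0.1162, 0.1027]
tool_rot: [-3.142, 0.001, -3.127]
force: [-2.4, 1.3, 11.2]
grip_width: 0.0276
finger_force: 43.7
clock: 28.25
position: [0.4953, -0.1163, 0.1027]
tool_rot: [-3.142, 0.001, -3.127]
force: [-2.4, 1.5, 12.1]
grip_width: 0.0275
finger_force: 43.8
```

```bash
python3 -m jog '[[[0,0,-15,0,0,0,0.1],[0,0,-30,0,0,0,0.1],[0,0,-40,0,0,0,0.1],[0,0,-30,0,0,-0.0714,0.1],[-6,18,0,0,0,0,0.1]]]'
python3 -m jog '[[[-13,42,0,0,0,0,0.1],[-13,44,0,0,0,0,0.1],[-13,44,0,0,0,0,0.1],[-10,28,0,0,0,0,0.1],[-4,12,0,0,0,0,0.1]]]'
python3 -m jog '[[[0,0,20,0,0,0,0.1],[0,0,20,0,0,0,0.1],[0,0,0,0,0,0,0.1],[0,0,0,0,0,0,0.1],[0,0,0,0,0,0,0.1]]]'
```

```text
clock: 28.75
position: [0.5002, -0.0999, 0.2208]
tool_rot: [-3.14, 0.005, -3.057]
force: [0.4, 0.6, -2.8]
grip_width: 0.0278
finger_force: 44.9
clock: 29.25
position: [0.5378, 0.0795, 0.217]
tool_rot: [3.141, 0.0, -3.052]
force: [0.5, -0.0, -1.1]
grip_width: 0.0274
finger_force: 44.9
clock: 29.75
position: [0.538, 0.0757, 0.1779]
tool_rot: [3.142, 0.001, -3.057]
force: [0.5, -0.4, -0.2]
grip_width: 0.028
finger_force: 44.8
```

Lowering from .1779 to .1045.

```bash
python3 -m jog '[[[0,0,20,0,0,0,0.1],[0,0,20,0,0,0,0.1],[0,0,15,0,0,0,0.1],[0,0,8,0,0,0,0.1],[0,0,0,0,0,0,0.1]]]'
python3 -m jog '[[[0,0,0,0,0,0,0.1],[0,0,3,0,0,0,0.1],[0,0,3,0,0,0,0.1],[0,0,2,0,0,0,0.1],[0,0,1.5,0,0,0,0.1]]]'
python3 -m jog '[[[0,0,1,0,0,0,0.1],[0,0,0,0,0,0,0.1],[0,0,0,0,0,0,0.1],[0,0,0,0,0,0,0.6],[0,0,0,0,0,0,0.7]]]'
python3 -m jog '[[[0,0,0,0,0,0,0.7],[0,0,0,0,0,0,0.7],[0,0,-15,0,0,0,0.7],[0,0,-30,0,0,0,0.7],[0,0,-40,0,0,0,0.7]]]'
python3 -m jog '[[[0,0,-40,0,0,0,0.7],[0,-45,-20,0,0,0,0.7],[0,-45,0,0,0,0,0.7],[0,-45,0,0,0,0,0.7],[0,-45,0,0,0,0,0.7]]]'
python3 -m jog '[[[0,-45,0,0,0,0,0.7],[0,-20,0,0,0,0,0.7],[0,0,0,0,0,0,0.7]]]'
python3 - <<'E'
from m import *
f=bot.grab_frame("top"); print("slipper hole top",hole(f,(.536,.076),.068),hole(f,(.53,.166),.068)); a=ortho(f,.571,.1235,.018,n=400)
cv2.imwrite("pics/s1.png",np.hstack([a,cv2.resize(ortho(f,.55,.0,.02,1.1,400),(400,400))])[:,:,::-1])
f=bot.grab_frame("side");print("side",hole(f,(.536,.076),.068))
E
```

```text
clock: 30.25
position: [0.5376, 0.0759, 0.1138]
tool_rot: [-3.141, -0.001, -3.056]
force: [0.1, -1.0, -0.1]
grip_width: 0.0278
finger_force: 44.9
clock: 30.75
position: [0.5376, 0.0761, 0.1046]
tool_rot: [3.142, -0.0, -3.056]
force: [-13.5, -1.6, 51.2]
grip_width: 0.0275
finger_force: 51.9
clock: 31.25
position: [0.5378, 0.0761, 0.1035]
tool_rot: [3.142, 0.0, -3.056]
force: [0.2, -0.8, -0.5]
grip_width: 0.0555
finger_force: 0.0
clock: 31.75
position: [0.537, 0.0759, 0.1892]
tool_rot: [-3.141, -0.002, -3.056]
force: [1.1, 0.4, 0.6]
grip_width: 0.0598
finger_force: 0.0
clock: 32.25
position: [0.5529, -0.105, 0.2499]
tool_rot: [-3.142, 0.001, -3.056]
force: [-0.0, -0.3, 0.7]
grip_width: 0.0597
finger_force: 0.0
clock: 32.55
position: [0.558, -0.1717, 0.2494]
tool_rot: [-3.14, 0.0, -3.061]
force: [-0.1, 1.2, -0.3]
grip_width: 0.0599
finger_force: 0.0
slipper hole top [0.53468972 0.07561489] [0.53020414 0.16634594]
side [0.53518714 0.07277315]
```

View pics/s1.png

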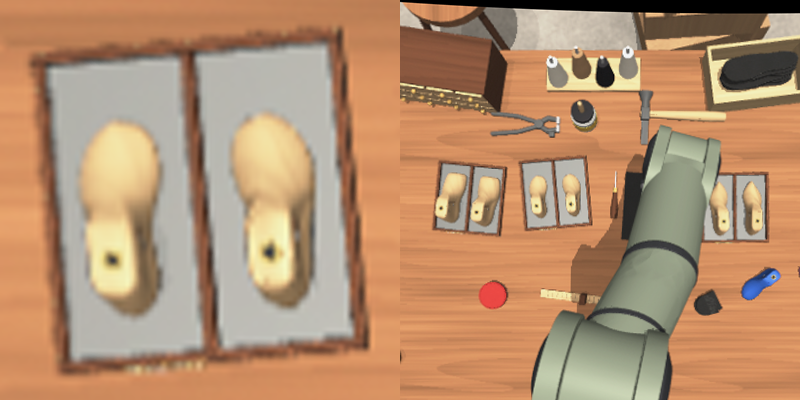

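All three pairs are matched. The slipper pair stands square in its tray, with holes at (112,260) and (270,252), and the arm is clear.

```bash
python3 -c "
from workcell import bot
print(bot.job_done())"
```

```text
the job is handed in; nothing more can be done
None
```

The job is handed in after about 33 s of robot time: each right last now stands beside its own left last in the right-hand bay of its tray, within about 3 mm of target by the last camera check, and the left lasts were not touched.

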